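# Roll a catering tin into the code-reader bay

### The job

Without picking it up, roll the big red tin along the rubber mat by stroking or pushing the top of its curved side with the fingertips, in as many strokes as needed, until it rests centred between the two yellow lines, square to them, with one end facing the code reader. Touch only the top part of the tin, keep all of it on the mat, leave the jar, small tin, carton and reader alone, and finish with the hand clear and the tin lying still.

Things in the scene. Friction and masses are not known exactly. Their poses are not given: they have to be found in the camera images.
- tin: Tin lying on its side, 100 mm diameter, 118 mm long, about 0.85 kg, red label. Origin at its centre, 54 mm above the bench (top at 104 mm); x is the cylinder's axis, y and z turn as it rolls. Friction about 0.6. A fingertip stroking the top without slip moves twice as far as the tin, so it runs off after about 40 mm of tin travel; pushed from behind, the tin tends to jam.
- mat: Fixed black rubber mat on the bench, 180 mm along its x, 560 mm along its y, 4 mm thick. Origin at the centre of its underside, on the bench top. The tin rolls along the mat's y, its axis lying along the mat's x. Rolling resistance on it is small: let go at 0.1 m/s the tin coasts about 20 mm; at rest it stays put.
- bay: Target bay: two yellow lines across the mat along the bay's x, 14 mm wide, 130 mm apart inside; on either side of the tin. Origin on the mat's upper face midway between the lines, within 8 mm of the mat's long centre line; y along the mat's length. Its fixed code reader (white head on a post, 60 x 60 mm foot) stands 150 mm from the origin along +x, 84 mm high above the bench.
- jar: Bystander: upright closed jar, 60 mm in diameter, 90 mm high, standing near one end of the mat. Origin at the centre of its underside.
- small_tin: Bystander: upright small tin with a green label, 66 mm in diameter, 85 mm high, standing near one end of the mat. Origin at the centre of its underside.
- carton: Bystander: small cardboard carton 60 x 100 x 50 mm (x, y, z) with a yellow tape, on the bench between the mat and the robot. Origin at the centre of its underside.
Not all that is in view belongs to the job. Leave any orange or purple look-alike of the tin alone.

How it is judged:
On the way:
1. the tin has rolled over by about a quarter turn or more (not slid) (angle between tin's own z axis and vertical above 1.4 rad).
At the end, for the whole second after the job is handed in: The tin lies at rest on the mat with its centre within 15 mm of the bay's middle (along the mat), within 30 mm of the mat's long centre line and its axis within 0.12 rad of the yellow lines (y of tin in the frame of bay between -0.015 and 0.015 m and x of tin in the frame of mat between -0.03 and 0.03 m and angle between the x axis of tin and the x axis of bay, either way round below 0.12 rad and height (world z) of tin between 0.05 and 0.058 m and linear speed of tin below 0.01 m/s); the robot touches nothing.
It fails at once if the tin is lifted more than about 12 mm (height (world z) of tin above 0.066 m).
It fails at once if the tin is tipped up on end (angle between tin's own x axis and vertical below 1.3 rad or angle between tin's own x axis and vertical above 1.84 rad).
It fails at once if the fingers push the tin low down, near or below its middle, rather than on its top part (contact force between the fingers and tin above 0.5 N and height (world z) of the grasp point below 0.079 m).
It fails at once if the reader is struck by the tin or the robot (contact force between any of tin, the fingers, the arm and bay above 1 N).
It fails at once if the jar, small tin or carton is moved by more than 20 mm (distance of any of jar, small_tin, carton from where it was at the start of the episode above 0.02 m).
It also fails if it takes over 48 s, if anything falls off the work surface, if the arm or the gripper's body presses on something with over 40 N, if the wrist force passes 120 N, or if a joint passes its speed limit or range.

### The arm

A 6-joint arm with a two-finger parallel gripper is mounted at the origin on the work surface. World frame = base frame: x ahead of the robot, y to its left, z up, the work surface at z = 0. Lengths are in m, angles in rad, forces in N, time in s.
With the tool pointing down it reaches from about 0.325 to 1 m from the base axis. Payload 5.1 kg.
Tool frame: the origin (TCP) lies at the very end of the fingers, on their centre line; the grasp point (between the pads) lies 19 mm behind it; z points along the fingers, y is the direction in which the jaws open and shut (so a half turn about z gives the same grasp; the last joint's range is limited). The gripper opens to 85 mm and grips with 20 to 120 N. Pads are 22 mm wide; open, the fingers measure 114 mm over their backs; the gripper's body (76 mm by 85 mm) begins 54 mm behind the grasp point. The pads swing forward as they close: fully open they stand 13 mm farther back than shut.
Start: joints at [1.038, 0.124, 1.65, -0, 1.367, -0.083], TCP at [0.283, 0.585, 0.231] pointing down, gripper open.
Joint ranges: [-2.61, 2.61], [-1.02, 2.33], [0.03, 2.71], [-1.35, 4.49], [0.32, 2.68], [-2.91, 2.91]. Speed limits (rad/s): [2.57, 2.57, 3.14, 3.14, 3.14, 3.14].

### API

Orientations are given as [roll, pitch, yaw] about the fixed x, y, z axes, in that order (R = Rz(yaw) Ry(pitch) Rx(roll)).
In Python, from bench import ctrl, imaging gives the robot as it stands.
- The arm moves only by the tool send_rows, never from a script. Its argument "rows" is a list of rows, each an object of numbers: "fingers": the opening in per cent of the stroke, from 0 (shut) to 100 (fully open); "tx", "ty", "tz": the shift along the tool's x, y, z in mm; "spin": the turn about the tool's z in degrees. In form: [{"fingers": .., "tx": .., "ty": .., "tz": .., "spin": ..}, ...]. A call has 1 to 10 rows; each row is the pose to reach, as a shift and turn from the pose commanded when the call began, along the tool's axes at that moment; what a row does not reach only later rows make up. A row lasts 1/10 s, in which the tool goes at most 50 mm and 8.59 degrees, less where a joint would pass 70% of its speed; a pose out of reach is approached as far as the arm can. A call with a gripper value outside its range is refused whole. The fingers move at their own pace and stop on an object; "force" is the grip in N (left out, the last holds). Time passes only in rows, so rows that repeat a pose let the fingers close. It gives the time, the measured TCP pose, the force and the opening at its end, in the units of the state.
- ctrl.observe(): the state, without advancing time (a new reading comes with each control period).
- imaging.camera(name): name is "side" or "top" or "wrist"; returns the picture (384x512x3 uint8, red, green, blue); there is no depth.
- imaging.camera_params(name): a dict with "K" (3x3 intrinsics, pixels), "pose" (4x4, takes a point from camera to world coordinates); the wrist camera has in their place "T_tool_cam" (4x4, takes a point from camera to tool coordinates, whose origin is the TCP and whose axes are the flange's). Camera axes: x right, y down, z forward; pixel columns grow to the right and rows downward; lengths in m; the calibration is good to about 2 mm. A picture is of the moment at which its call begins: read the wrist's pose just before it. camera_params takes no time and is no camera call.
- ctrl.hand_in(): hands the job in, once; it reports no verdict.
The state is a dict: "clock": time; "qpos": joint angles; "joint_velocities": joint speeds; "effort": joint torques, N m; "ee_pos": TCP position; "tcp_rot": TCP orientation; "wrist_force": force on the tool from outside, world axes, zero at the start; "wrist_torque": the same for the moment, N m; "width": finger opening in m.
Only numpy, scipy, OpenCV 4.12 (cv2) and the standard library are available. Lean on these libraries where they do the work, as an engineer would, in place of code of your own. Each camera call takes 0.05 s, during which the arm holds its last target.

## Working session

There is one attempt and no reset: what is moved stays moved. The work goes in short steps, Python scripts to look and compute and a tool call to move; the robot and the scene stay as the last step left them, time stands still between calls to the robot, and variables do not carry over. Pictures are saved under pics/ and viewed, and the job is handed in when it is done.

Besides the shell and the picture viewer there is one more tool, called after "Request:" as a command line: name --argument value ..., lists and objects as JSON in quotes. send_rows: Moves the arm, as the interface text tells. Its arguments: {"type":"object","properties":{"rows":{"type":"array","items":{"type":"object","properties":{"fingers":{"type":"number"},"tx":{"type":"number"},"ty":{"type":"number"},"tz":{"type":"number"},"spin":{"type":"number"}}}},"force":{"type":"number"}},"required":["rows"]}

```bash
mkdir -p pics; ls
python3 - <<'E'
from bench import ctrl, imaging
import cv2, numpy as np
s=ctrl.observe(); print(s)
for n in ['top','side','wrist']:
    p=imaging.camera_params(n); print(n,{k:np.round(v,4).tolist() for k,v in p.items()})
    im=imaging.camera(n); cv2.imwrite(f'pics/{n}0.png',im[:,:,::-1])
E
```

```text
pics
{'clock': 0.0, 'qpos': array([ 1.03839838e+00,  1.24502187e-01,  1.65167416e+00,  3.06607468e-06,
        1.36750916e+00, -8.25900346e-02]), 'joint_velocities': array([ 0.00035215, -0.00132591, -0.00078984, -0.0001649 ,  0.00116725,
        0.00017699]), 'effort': array([ 8.41194378e-04, -4.23615575e+01, -3.65449548e+01, -1.36753288e-04,
        7.22437762e-03, -1.06509933e-05]), 'ee_pos': array([0.28232228, 0.58480507, 0.23005482]), 'tcp_rot': array([-3.13950718e+00, -1.75644022e-04,  2.69178394e+00]), 'wrist_force': array([-0.20603233,  0.80962158,  0.21295006]), 'wrist_torque': array([-0.00228256, -0.02012337,  0.00296108]), 'width': 0.08541760915301647}
top {'K': [[496.8966, 0.0, 255.3436], [0.0, 496.8966, 193.6704], [0.0, 0.0, 1.0]], 'pose': [[0.011, -0.9808, 0.1947, 0.2824], [-0.9999, -0.0125, -0.0064, 0.0218], [0.0087, -0.1946, -0.9808, 1.3788], [0.0, 0.0, 0.0, 1.0]]}
side {'K': [[438.9283, 0.0, 254.5382], [0.0, 438.9283, 196.7668], [0.0, 0.0, 1.0]], 'pose': [[0.6963, -0.5432, 0.4692, -0.1051], [-0.7177, -0.5184, 0.4649, -0.6058], [-0.0093, -0.6604, -0.7508, 1.1111], [0.0, 0.0, 0.0, 1.0]]}
wrist {'K': [[275.9406, 0.0, 254.1494], [0.0, 275.9406, 191.1808], [0.0, 0.0, 1.0]], 'T_tool_cam': [[-0.001, -0.9515, -0.3078, 0.0791], [1.0, -0.0005, -0.0018, -0.0003], [0.0016, -0.3078, 0.9515, -0.142], [0.0, 0.0, 0.0, 1.0]]}
```

View pics/top0.png

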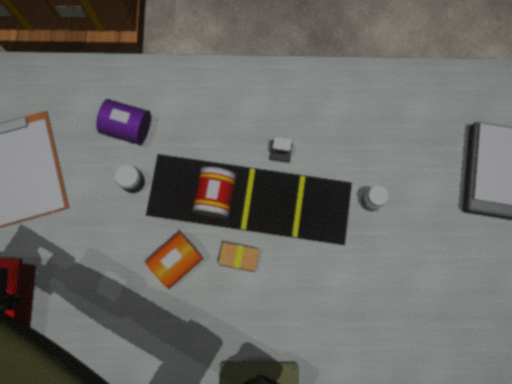

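View pics/side0.png

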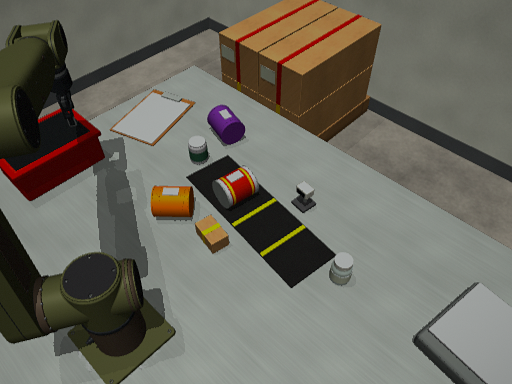

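View pics/wrist0.png

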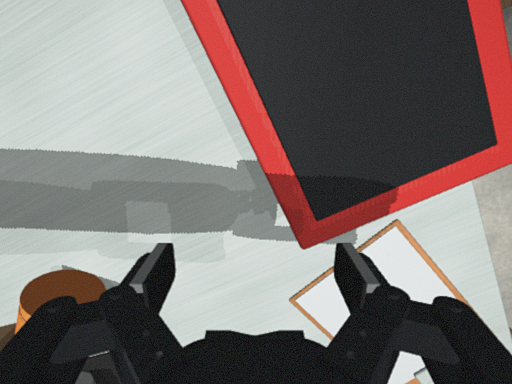

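The top view shows the red tin at (214,190) on the mat. The yellow lines are at about (248,198) and (299,207), the reader at (281,149), the carton at (239,256), the jar at (375,197) and the small tin at (128,178). Next I'll measure these.

```bash
cat > h.py <<'E'
from bench import ctrl, imaging
import cv2, numpy as np
def ray(n,uv,z):
    p=imaging.camera_params(n);K=np.array(p['K']);T=np.array(p['pose'])
    d=T[:3,:3]@np.linalg.solve(K,[uv[0],uv[1],1.]);o=T[:3,3]
    return o+d*(z-o[2])/d[2]
def proj(n,P):
    p=imaging.camera_params(n);K=np.array(p['K']);T=np.array(p['pose'])
    c=T[:3,:3].T@(np.array(P)-T[:3,3]); u=K@c; return u[:2]/u[2]
E
cat > m0.py <<'E'
from h import *
im=cv2.imread('pics/top0.png'); hsv=cv2.cvtColor(im,cv2.COLOR_BGR2HSV)
H,S,V=[hsv[:,:,i].astype(int) for i in range(3)]
roi=np.zeros(H.shape,np.uint8); roi[150:250,140:360]=1
yel=((H>22)&(H<36)&(S>150)&(V>90)).astype(np.uint8)*roi
mid=[];dirs=[]
n,l,st,c=cv2.connectedComponentsWithStats(yel)
for i in range(1,n):
    if st[i,4]<60 : continue
    pts=np.argwhere(l==i)[:,::-1]
    W=np.array([ray('top',p,0.004)[:2] for p in pts])
    r=cv2.minAreaRect((W*1000).astype(np.float32)); print('yel',st[i],np.round(r[0],1),np.round(r[1],1),r[2])
blk=((V<45)).astype(np.uint8)*roi
cnt=max(cv2.findContours(cv2.morphologyEx(((blk+yel)>0).astype(np.uint8),cv2.MORPH_CLOSE,np.ones((3,3))),0,1)[0],key=cv2.contourArea)
W=np.array([ray('top',p[0],0.004)[:2] for p in cnt])*1000
r=cv2.minAreaRect(W.astype(np.float32)); print('mat',r, cv2.boxPoints(r).round(0).tolist())
E
python3 m0.py
python3 - <<'E'
import cv2
im=cv2.imread('pics/top0.png'); cv2.imwrite('pics/crop0.png',cv2.resize(im[130:300,110:400],None,fx=2.7,fy=2.7,interpolation=cv2.INTER_CUBIC))
im=cv2.imread('pics/side0.png'); cv2.imwrite('pics/crop1.png',cv2.resize(im[120:300,130:370],None,fx=3,fy=3,interpolation=cv2.INTER_CUBIC))
E
```

```text
yel [241 169  14  60 326] [542.2  34.6] [ 15.3 172.5] 82.17488098144531
yel [292 176  13  61 328] [ 522.4 -108.2] [ 15.2 173.8] 82.18389892578125
mat ((541.3826904296875, 29.715545654296875), (554.3186645507812, 174.59628295898438), 82.16236877441406) [[417.0, -233.0], [590.0, -257.0], [666.0, 292.0], [493.0, 316.0]]
```

View pics/crop0.png

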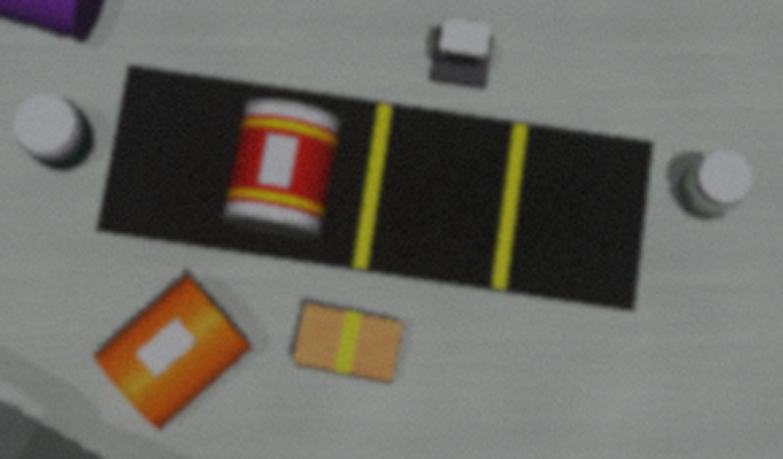

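View pics/crop1.png

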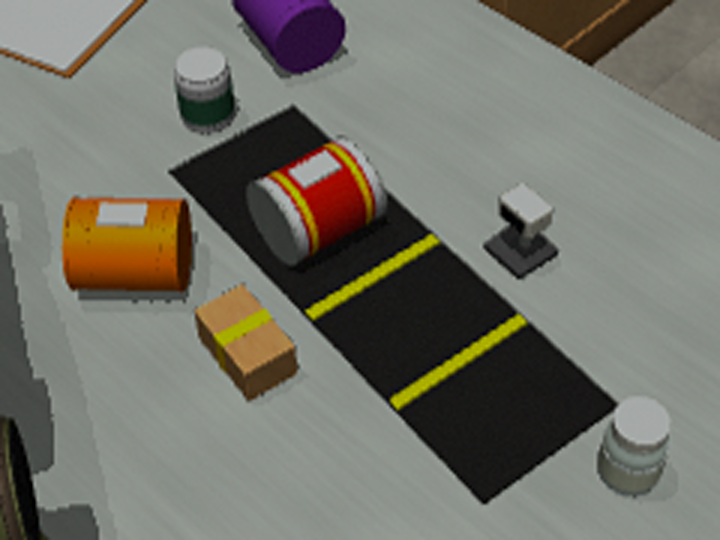

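```bash
cat > tin.py <<'E'
from h import *
import sys
B=np.array([.5323,-.0368]); BX=np.array([.9906,-.1367]); BY=np.array([.1367,.9906]); M=np.array([.5414,.0297])
def measure(im):
    hsv=cv2.cvtColor(im,cv2.COLOR_RGB2HSV); H,S,V=[hsv[:,:,i].astype(int) for i in range(3)]
    red=(((H<8)|(H>172))&(S>150)&(V>70)).astype(np.uint8); red[:150]=0;red[250:]=0;red[:,:140]=0;red[:,360:]=0
    cnts=cv2.findContours(red,0,1)[0]; c=max(cnts,key=cv2.contourArea)
    pts=c[:,0,:].astype(float)
    W=np.array([ray('top',p,0.06)[:2] for p in pts])  # near axis height: side edges
    u=(W-B)@BX; v=(W-B)@BY
    um=(u.min()+u.max())/2; sel=abs(u-um)<0.022
    e=[]
    for s in (1,-1):
        q=sel&(s*(v-np.median(v))>0); e.append(np.polyfit(u[q],v[q],1))
    slope=(e[0][0]+e[1][0])/2; vc=(np.polyval(e[0],um)+np.polyval(e[1],um))/2
    # axial position from crown: project at z=.104
    W2=np.array([ray('top',p,0.104)[:2] for p in pts]); v2=(W2-B)@BY
    u2=((W2-B)@BX)[abs(v2-np.median(v2))<0.015]
    uc=(u2.min()+u2.max())/2
    W1=B+uc*BX+vc*BY
    print('tin bay x %.1f y %.1f mm, slope %.3f, width %.1f, redlen %.1f, world %s, matx %.1f'%(uc*1e3,vc*1e3,slope,(np.polyval(e[0],um)-np.polyval(e[1],um))*1e3,(u2.max()-u2.min())*1e3,W1.round(4),((W1-M)@BX)*1e3))
if __name__=='__main__':
    if len(sys.argv)>2: im=cv2.imread(sys.argv[2])[:,:,::-1].copy()
    else:
        im=imaging.camera('top').copy(); cv2.imwrite('pics/%s.png'%sys.argv[1],im[:,:,::-1])
    measure(im)
    s=ctrl.observe(); p=s['ee_pos']; d=p[:2]-B
    print('clock',s['clock'],'tcp',p.round(4),'bay xy',(d@BX*1e3).round(1),(d@BY*1e3).round(1),'yaw deg',np.degrees(s['tcp_rot']).round(2),'F',s['wrist_force'].round(2),'w',s['width'])
E
python3 tin.py x pics/top0.png
```

```text
tin bay x -8.2 y 162.6 mm, slope -0.018, width 89.1, redlen 59.5, world [0.5464 0.1254], matx -8.1
clock 0.15 tcp [0.2824 0.5849 0.2303] bay xy -332.6 581.7 yaw deg [-1.7991e+02 -1.0000e-02  1.5423e+02] F [ 0.74 -0.56 -0.25] w 0.08505007055415598
```

Run:
```python
from tin import *
for uv in [(130+274/3,120+222/3)]:
    w=ray('side',uv,0.054)[:2]-B; print('near end',w@BX*1e3,w@BY*1e3)
im=cv2.imread('pics/top0.png'); 
for r in (180,190,200): print(r,[tuple(int(x) for x in im[r,c]) for c in list(range(189,200))],[tuple(int(x) for x in im[r,c]) for c in range(228,243)])
# predicted silhouette at v=162.6
for vc in (.1626,.158,.166):
    out=[]
    cam=np.array(imaging.camera_params('top')['pose'])[:3,3]
    dv=(cam[:2]-B)@BY-vc; dz=cam[2]-.054; D=np.hypot(dv,dz); a=np.arctan2(dv,dz); b=np.arccos(.05/D)
    for s in (1,-1):
        t=a+s*b; P=np.r_[B+(-.008)*BX+(vc+.05*np.sin(t))*BY,.054+.05*np.cos(t)]; out.append(proj('top',P).round(1))
    print(vc,out)
```

```text
near end -65.3559388926813 164.01097018650893
180 [(21, 23, 23), (25, 23, 24), (15, 17, 16), (18, 19, 23), (27, 30, 29), (24, 26, 27), (22, 25, 27), (19, 21, 23), (20, 23, 30), (20, 24, 51), (15, 19, 68)] [(14, 97, 139), (14, 99, 143), (15, 99, 143), (19, 90, 135), (19, 75, 118), (21, 58, 97), (21, 40, 68), (28, 31, 45), (26, 27, 30), (26, 27, 29), (22, 25, 23), (23, 23, 27), (24, 25, 29), (20, 23, 24), (25, 27, 26)]
190 [(26, 28, 25), (25, 28, 27), (23, 24, 25), (22, 23, 26), (24, 26, 27), (25, 24, 28), (19, 22, 30), (21, 21, 51), (19, 23, 72), (22, 23, 90), (12, 18, 94)] [(16, 20, 109), (19, 25, 100), (16, 19, 88), (15, 18, 76), (16, 19, 60), (15, 18, 40), (22, 23, 32), (25, 25, 30), (20, 23, 24), (23, 23, 24), (22, 20, 24), (20, 24, 26), (23, 26, 28), (20, 22, 27), (19, 22, 23)]
200 [(28, 28, 29), (21, 22, 23), (20, 20, 24), (21, 25, 28), (20, 26, 39), (18, 40, 62), (16, 55, 87), (15, 69, 112), (17, 78, 126), (20, 89, 139), (16, 91, 141)] [(12, 19, 91), (16, 20, 79), (12, 16, 60), (18, 24, 44), (16, 21, 27), (25, 25, 29), (21, 22, 24), (21, 25, 27), (26, 27, 27), (17, 19, 19), (20, 20, 22), (23, 23, 27), (18, 24, 25), (21, 24, 28), (26, 28, 30)]
0.1626 [array([195.8, 189.5]), array([232.2, 195.6])]
0.158 [array([197.5, 189.8]), array([233.9, 195.9])]
0.166 [array([194.5, 189.3]), array([231. , 195.5])]
```

Request:
send_rows --rows '[{"fingers":50,"tx":-38,"ty":-25,"tz":0,"spin":7.2},{"fingers":50,"tx":-76,"ty":-50,"tz":5,"spin":14.4},{"fingers":50,"tx":-114,"ty":-75,"tz":10,"spin":21.6},{"fingers":50,"tx":-152,"ty":-100,"tz":15,"spin":28.8},{"fingers":50,"tx":-190,"ty":-125,"tz":20,"spin":36},{"fingers":50,"tx":-228,"ty":-150,"tz":25,"spin":43.2},{"fingers":50,"tx":-266,"ty":-175,"tz":30,"spin":50.4},{"fingers":50,"tx":-304,"ty":-200,"tz":30,"spin":57.6},{"fingers":50,"tx":-342,"ty":-225,"tz":30,"spin":64.8},{"fingers":50,"tx":-380,"ty":-250,"tz":30,"spin":72.1}]' --force 60

```text
clock: 1.15
ee_pos: [0.5166, 0.1932, 0.2011]
tcp_rot: [-3.141, -0.0, 1.428]
wrist_force: [0.8, 0.5, -0.3]
width: 0.0428
```

```bash
python3 tin.py a1
```

```text
tin bay x -10.4 y 132.8 mm, slope -0.036, width 30.2, redlen 59.4, world [0.5402 0.0962], matx -10.3
clock 1.2 tcp [0.5196 0.1881 0.2012] bay xy -43.4 221.0 yaw deg [179.84   0.22  81.36] F [ 2.14 -3.37  0.58] w 0.04288151597212811
```

Request:
send_rows --rows '[{"fingers":50,"tx":-15,"ty":15,"tz":20,"spin":0},{"fingers":50,"tx":-35,"ty":32,"tz":40,"spin":0},{"fingers":50,"tx":-35,"ty":32,"tz":60,"spin":0},{"fingers":50,"tx":-35,"ty":32,"tz":70,"spin":0},{"fingers":50,"tx":-35,"ty":32,"tz":70,"spin":0},{"fingers":50,"tx":-35,"ty":32,"tz":70,"spin":0}]'

```text
clock: 1.8
ee_pos: [0.5431, 0.1565, 0.1318]
tcp_rot: [3.141, -0.0, 1.434]
wrist_force: [0.1, -0.3, -0.6]
width: 0.0428
```

```bash
python3 tin.py a2
python3 - <<'E'
from h import *
for n in ['side','wrist']: cv2.imwrite(f'pics/{n}2.png',imaging.camera(n)[:,:,::-1])
a=cv2.imread('pics/side2.png')[100:300,120:370]; b=cv2.imread('pics/wrist2.png')
cv2.imwrite('pics/c2.png',np.hstack([cv2.resize(a,(400,320)),cv2.resize(b,(400,320))]))
E
```

```text
tin bay x -11.5 y 132.2 mm, slope 0.124, width 28.3, redlen 60.9, world [0.539  0.0957], matx -11.4
clock 1.85 tcp [0.5435 0.1566 0.1325] bay xy -15.4 193.1 yaw deg [ 1.7991e+02 -3.0000e-02  8.2190e+01] F [-0.44  0.26  1.43] w 0.04277393196039199
```

View pics/c2.png

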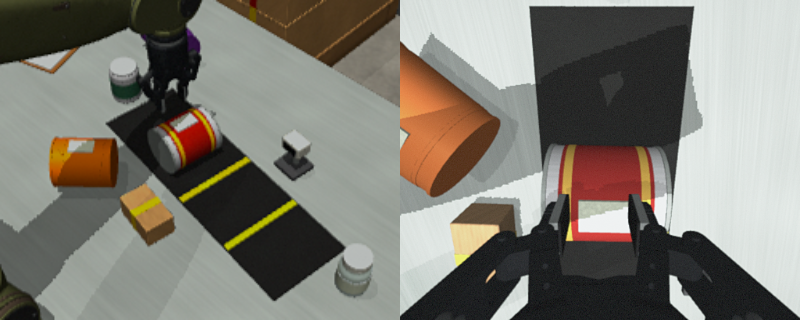

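Request:
send_rows --rows '[{"fingers":50,"tx":-15,"ty":6,"tz":10,"spin":0},{"fingers":50,"tx":-30,"ty":6,"tz":20,"spin":0},{"fingers":50,"tx":-30,"ty":6,"tz":26,"spin":0},{"fingers":50,"tx":-30,"ty":6,"tz":28,"spin":0},{"fingers":50,"tx":-30,"ty":6,"tz":29,"spin":0},{"fingers":50,"tx":-30,"ty":6,"tz":29,"spin":0},{"fingers":50,"tx":-30,"ty":6,"tz":29,"spin":0}]'

```text
clock: 2.65
ee_pos: [0.5451, 0.1256, 0.1025]
tcp_rot: [3.141, -0.0, 1.434]
wrist_force: [0.6, 0.3, -0.3]
width: 0.0426
```

Request:
send_rows --rows '[{"fingers":50,"tx":0,"ty":0,"tz":1,"spin":0},{"fingers":50,"tx":0,"ty":0,"tz":1,"spin":0}]'

```text
clock: 2.85
ee_pos: [0.5453, 0.1257, 0.1021]
tcp_rot: [3.141, -0.0, 1.434]
wrist_force: [-0.5, 0.2, 4.4]
width: 0.0424
```

Request:
send_rows --rows '[{"fingers":50,"tx":0,"ty":0,"tz":1,"spin":0},{"fingers":50,"tx":0,"ty":0,"tz":1,"spin":0}]'

```text
clock: 3.05
ee_pos: [0.5454, 0.1259, 0.102]
tcp_rot: [3.141, -0.001, 1.434]
wrist_force: [-5.1, 1.3, 8.9]
width: 0.0431
```

Request:
send_rows --rows '[{"fingers":50,"tx":-2,"ty":0,"tz":0,"spin":0},{"fingers":50,"tx":-6,"ty":0,"tz":0,"spin":0},{"fingers":50,"tx":-12,"ty":0,"tz":0,"spin":0},{"fingers":50,"tx":-18,"ty":0,"tz":0,"spin":0},{"fingers":50,"tx":-24,"ty":0,"tz":0,"spin":0},{"fingers":50,"tx":-30,"ty":0,"tz":0,"spin":0},{"fingers":50,"tx":-36,"ty":0,"tz":0.5,"spin":0},{"fingers":50,"tx":-40,"ty":0,"tz":1,"spin":0},{"fingers":50,"tx":-42,"ty":0,"tz":1,"spin":0},{"fingers":50,"tx":-42,"ty":0,"tz":1,"spin":0}]'

```text
clock: 4.05
ee_pos: [0.5391, 0.0835, 0.0992]
tcp_rot: [-3.141, 0.0, 1.433]
wrist_force: [-2.6, -1.0, 4.6]
width: 0.0426
```

Request:
send_rows --rows '[{"fingers":50,"tx":0,"ty":0,"tz":-5,"spin":0},{"fingers":50,"tx":0,"ty":0,"tz":-25,"spin":0},{"fingers":50,"tx":20,"ty":0,"tz":-50,"spin":0},{"fingers":50,"tx":60,"ty":0,"tz":-80,"spin":0},{"fingers":50,"tx":100,"ty":0,"tz":-80,"spin":0},{"fingers":50,"tx":140,"ty":0,"tz":-80,"spin":0},{"fingers":50,"tx":140,"ty":0,"tz":-80,"spin":0},{"fingers":50,"tx":140,"ty":0,"tz":-80,"spin":0}]'

```text
clock: 4.85
ee_pos: [0.5582, 0.2233, 0.1788]
tcp_rot: [-3.141, 0.0, 1.435]
wrist_force: [0.0, -0.5, -0.0]
width: 0.0425
```

```bash
python3 tin.py a3
python3 - <<'E'
from h import *
cv2.imwrite('pics/side3.png',imaging.camera('side')[:,:,::-1])
a=cv2.imread('pics/side3.png')[100:300,120:370]; b=cv2.imread('pics/top0.png')
b=cv2.imread('pics/a3.png')[130:300,110:400]
cv2.imwrite('pics/c3.png',np.hstack([cv2.resize(a,(400,320)),cv2.resize(b,(400,320))]))
E
```

```text
tin bay x -8.6 y 165.5 mm, slope -0.023, width 41.4, redlen 58.9, world [0.5464 0.1284], matx -8.5
clock 4.9 tcp [0.5581 0.2225 0.1787] bay xy -9.9 260.3 yaw deg [-1.7997e+02  4.0000e-02  8.2170e+01] F [-0.15 -1.01  0.04] w 0.04257283047783866
```

View pics/c3.png

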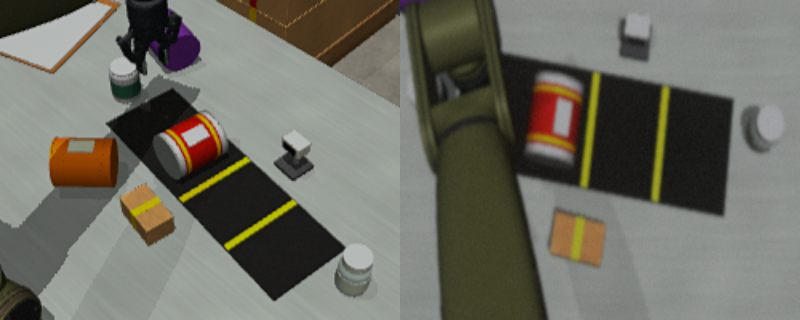

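```bash
python3 - <<'E'
s=open('tin.py').read()
s=s.replace("cnts=cv2.findContours(red,0,1)[0]; c=max(cnts,key=cv2.contourArea)","""red=cv2.morphologyEx(red,cv2.MORPH_OPEN,np.ones((3,3)))
    hull=cv2.convexHull(np.argwhere(red>0)[:,::-1].astype(np.int32)); f=np.zeros_like(red); cv2.fillPoly(f,[hull],1)
    c=max(cv2.findContours(f,0,1)[0],key=cv2.contourArea)""")
open('tin.py','w').write(s)
E
python3 tin.py x pics/top0.png;python3 tin.py x pics/a3.png
```

```text
tin bay x -10.4 y 162.8 mm, slope -0.031, width 91.2, redlen 60.2, world [0.5442 0.1259], matx -10.4
clock 4.95 tcp [0.5581 0.2219 0.1788] bay xy -9.8 259.8 yaw deg [-1.7998e+02  3.0000e-02  8.2110e+01] F [-0.59 -0.79  0.63] w 0.04292359448637228
tin bay x -9.8 y 142.2 mm, slope 0.005, width 90.9, redlen 62.9, world [0.542  0.1054], matx -9.7
clock 4.95 tcp [0.5581 0.2219 0.1788] bay xy -9.8 259.8 yaw deg [-1.7998e+02  3.0000e-02  8.2110e+01] F [-0.59 -0.79  0.63] w 0.04292359448637228
```

Request:
send_rows --rows '[{"fingers":50,"tx":-30,"ty":0,"tz":10,"spin":0},{"fingers":50,"tx":-70,"ty":0,"tz":40,"spin":0},{"fingers":50,"tx":-94,"ty":0,"tz":65,"spin":0},{"fingers":50,"tx":-94,"ty":0,"tz":75,"spin":0},{"fingers":50,"tx":-94,"ty":0,"tz":77,"spin":0},{"fingers":50,"tx":-94,"ty":0,"tz":79,"spin":0},{"fingers":50,"tx":-94,"ty":0,"tz":80.5,"spin":0},{"fingers":50,"tx":-94,"ty":0,"tz":80.5,"spin":0}]'

```text
clock: 5.75
ee_pos: [0.5465, 0.1303, 0.1003]
tcp_rot: [3.139, -0.001, 1.434]
wrist_force: [0.2, 0.9, 2.1]
width: 0.0424
```

Request:
send_rows --rows '[{"fingers":50,"tx":-2,"ty":0,"tz":0,"spin":0},{"fingers":50,"tx":-6,"ty":0,"tz":-0.5,"spin":0},{"fingers":50,"tx":-12,"ty":0,"tz":-1,"spin":0},{"fingers":50,"tx":-18,"ty":0,"tz":-1.3,"spin":0},{"fingers":50,"tx":-25,"ty":0,"tz":-1.5,"spin":0},{"fingers":50,"tx":-32,"ty":0,"tz":-1.5,"spin":0},{"fingers":50,"tx":-39,"ty":0,"tz":-1.5,"spin":0},{"fingers":50,"tx":-46,"ty":0,"tz":-1.5,"spin":0},{"fingers":50,"tx":-53,"ty":0,"tz":-1.5,"spin":0},{"fingers":50,"tx":-60,"ty":0,"tz":-1.5,"spin":0}]'

```text
clock: 6.75
ee_pos: [0.537, 0.07, 0.1019]
tcp_rot: [-3.141, -0.0, 1.434]
wrist_force: [-5.9, 1.6, 9.3]
width: 0.0424
```

Request:
send_rows --rows '[{"fingers":50,"tx":-7,"ty":0,"tz":0,"spin":0},{"fingers":50,"tx":-14,"ty":0,"tz":0.2,"spin":0},{"fingers":50,"tx":-21,"ty":0,"tz":0.5,"spin":0},{"fingers":50,"tx":-27,"ty":0,"tz":0.8,"spin":0},{"fingers":50,"tx":-31,"ty":0,"tz":1.2,"spin":0},{"fingers":50,"tx":-33,"ty":0,"tz":1.4,"spin":0},{"fingers":50,"tx":-33,"ty":0,"tz":1.4,"spin":0},{"fingers":50,"tx":-33,"ty":0,"tz":1.4,"spin":0}]'

```text
clock: 7.55
ee_pos: [0.5326, 0.0373, 0.0988]
tcp_rot: [-3.141, -0.0, 1.433]
wrist_force: [-2.3, 0.3, 2.2]
width: 0.0429
```

Request:
send_rows --rows '[{"fingers":50,"tx":0,"ty":0,"tz":-5,"spin":0},{"fingers":50,"tx":0,"ty":0,"tz":-25,"spin":0},{"fingers":50,"tx":20,"ty":0,"tz":-50,"spin":0},{"fingers":50,"tx":60,"ty":0,"tz":-80,"spin":0},{"fingers":50,"tx":100,"ty":0,"tz":-80,"spin":0},{"fingers":50,"tx":140,"ty":0,"tz":-80,"spin":0},{"fingers":50,"tx":140,"ty":0,"tz":-80,"spin":0},{"fingers":50,"tx":140,"ty":0,"tz":-80,"spin":0}]'

```text
clock: 8.35
ee_pos: [0.5518, 0.1768, 0.1788]
tcp_rot: [3.142, 0.0, 1.436]
wrist_force: [0.2, 0.1, -0.1]
width: 0.0423
```

```bash
python3 tin.py a4
```

```text
tin bay x -10.7 y 100.3 mm, slope -0.017, width 81.9, redlen 62.8, world [0.5354 0.064 ], matx -10.6
clock 8.4 tcp [0.5517 0.1759 0.1786] bay xy -9.8 213.4 yaw deg [-1.7999e+02  3.0000e-02  8.2170e+01] F [ 0.32  0.21 -0.66] w 0.04259259688098686
```

View pics/a4.png

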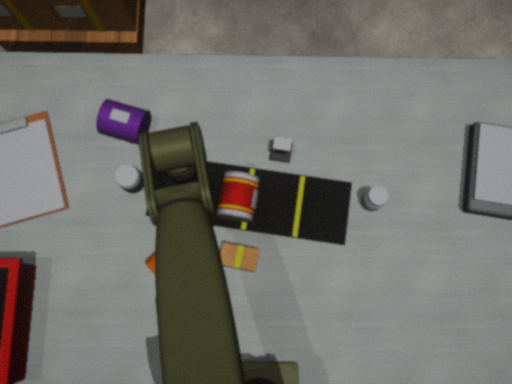

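```bash
cat > sil.py <<'E'
from tin import *
# side-silhouette pixel rows vs predicted: brightness threshold edges along constant bay-x lines
def edges(fn,bx=-.009,v0=.1):
    im=cv2.imread(fn).astype(int); r=im[:,:,2]-im[:,:,0]
    res=[]
    for du in (-.02,-.012,-.005,.005,.012,.02):
        vs=np.arange(v0-.075,v0+.075,.001); 
        val=np.array([cv2.getRectSubPix(r.astype(np.float32),(1,1),tuple(float(t) for t in proj('top',np.r_[B+(bx+du)*BX+v*BY,.056])))[0,0] for v in vs])
        on=np.where(val>25)[0]; res.append((vs[on[0]],vs[on[-1]]))
    res=np.array(res)*1e3; print(fn,res.round(0).tolist(),'mid of medians',np.median(res,0).mean(), 'width',np.diff(np.median(res,0)))
if __name__=='__main__':
    for a in sys.argv[1:]:
        f,v=a.split(':'); edges(f,v0=float(v))
E
python3 sil.py pics/top0.png:.162 pics/a3.png:.142 pics/a4.png:.098
```

```text
pics/top0.png [[114.0, 213.0], [114.0, 213.0], [114.0, 213.0], [114.0, 212.0], [114.0, 212.0], [114.0, 212.0]] mid of medians 163.25000000000009 width [98.5]
pics/a3.png [[67.0, 192.0], [67.0, 192.0], [67.0, 192.0], [67.0, 192.0], [67.0, 191.0], [67.0, 191.0]] mid of medians 129.50000000000006 width [125.]
pics/a4.png [[56.0, 172.0], [55.0, 146.0], [56.0, 146.0], [56.0, 146.0], [56.0, 146.0], [55.0, 146.0]] mid of medians 101.00000000000009 width [90.]
```

Run:
```python
from h import *
cv2.imwrite('pics/side4.png',imaging.camera('side')[:,:,::-1])
a=cv2.imread('pics/side4.png')[160:260,180:290]; b=cv2.imread('pics/a4.png')[160:235,190:270]
cv2.imwrite('pics/c4.png',np.hstack([cv2.resize(a,(400,400),interpolation=2),cv2.resize(b,(400,400),interpolation=2)]))
```

```text
(no output)
```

View pics/c4.png

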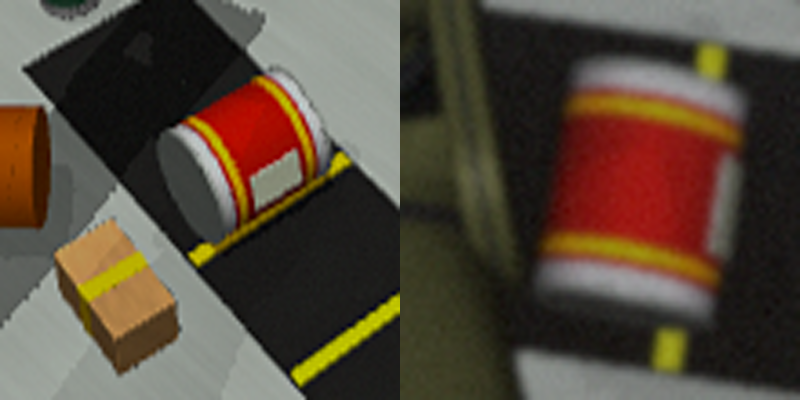

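Request:
send_rows --rows '[{"fingers":50,"tx":-30,"ty":0,"tz":10,"spin":0},{"fingers":50,"tx":-70,"ty":0,"tz":40,"spin":0},{"fingers":50,"tx":-93,"ty":0,"tz":65,"spin":0},{"fingers":50,"tx":-93,"ty":0,"tz":75,"spin":0},{"fingers":50,"tx":-93,"ty":0,"tz":77,"spin":0},{"fingers":50,"tx":-93,"ty":0,"tz":79,"spin":0},{"fingers":50,"tx":-93,"ty":0,"tz":80.5,"spin":0},{"fingers":50,"tx":-93,"ty":0,"tz":80.5,"spin":0}]'

```text
clock: 9.25
ee_pos: [0.5398, 0.0847, 0.1003]
tcp_rot: [3.141, -0.001, 1.434]
wrist_force: [-3.0, 1.2, 5.3]
width: 0.0429
```

Request:
send_rows --rows '[{"fingers":50,"tx":-2,"ty":0,"tz":0,"spin":0},{"fingers":50,"tx":-6,"ty":0,"tz":-0.5,"spin":0},{"fingers":50,"tx":-12,"ty":0,"tz":-1,"spin":0},{"fingers":50,"tx":-18,"ty":0,"tz":-1.3,"spin":0},{"fingers":50,"tx":-25,"ty":0,"tz":-1.5,"spin":0},{"fingers":50,"tx":-32,"ty":0,"tz":-1.5,"spin":0},{"fingers":50,"tx":-39,"ty":0,"tz":-1.5,"spin":0},{"fingers":50,"tx":-46,"ty":0,"tz":-1.5,"spin":0},{"fingers":50,"tx":-53,"ty":0,"tz":-1.5,"spin":0},{"fingers":50,"tx":-60,"ty":0,"tz":-1.5,"spin":0}]'

```text
clock: 10.25
ee_pos: [0.5313, 0.0248, 0.1019]
tcp_rot: [3.141, -0.0, 1.434]
wrist_force: [-4.1, 0.8, 5.9]
width: 0.0427
```

Request:
send_rows --rows '[{"fingers":50,"tx":-7,"ty":0,"tz":0,"spin":0},{"fingers":50,"tx":-14,"ty":0,"tz":0.2,"spin":0},{"fingers":50,"tx":-21,"ty":0,"tz":0.5,"spin":0},{"fingers":50,"tx":-27,"ty":0,"tz":0.8,"spin":0},{"fingers":50,"tx":-31,"ty":0,"tz":1.2,"spin":0},{"fingers":50,"tx":-33,"ty":0,"tz":1.4,"spin":0},{"fingers":50,"tx":-33,"ty":0,"tz":1.4,"spin":0},{"fingers":50,"tx":-33,"ty":0,"tz":1.4,"spin":0}]'

```text
clock: 11.05
ee_pos: [0.5265, -0.0083, 0.0984]
tcp_rot: [3.141, -0.0, 1.433]
wrist_force: [-0.7, 0.1, 1.7]
width: 0.0424
```

Request:
send_rows --rows '[{"fingers":50,"tx":0,"ty":0,"tz":-5,"spin":0},{"fingers":50,"tx":0,"ty":0,"tz":-25,"spin":0},{"fingers":50,"tx":20,"ty":0,"tz":-50,"spin":0},{"fingers":50,"tx":60,"ty":0,"tz":-80,"spin":0},{"fingers":50,"tx":100,"ty":0,"tz":-80,"spin":0},{"fingers":50,"tx":140,"ty":0,"tz":-80,"spin":0},{"fingers":50,"tx":140,"ty":0,"tz":-80,"spin":0},{"fingers":50,"tx":140,"ty":0,"tz":-80,"spin":0}]'

```text
clock: 11.85
ee_pos: [0.5455, 0.1312, 0.1784]
tcp_rot: [-3.142, 0.0, 1.436]
wrist_force: [0.1, -0.4, 0.1]
width: 0.0426
```

```bash
python3 tin.py a5; python3 sil.py pics/a5.png:.05
python3 - <<'E'
from h import *
cv2.imwrite('pics/side5.png',imaging.camera('side')[:,:,::-1])
a=cv2.imread('pics/side5.png')[150:290,180:340]; b=cv2.imread('pics/a5.png')[150:250,190:310]
cv2.imwrite('pics/c5.png',np.hstack([cv2.resize(a,(400,350),interpolation=2),cv2.resize(b,(400,350),interpolation=2)]))
E
```

```text
tin bay x -11.9 y 46.8 mm, slope -0.039, width 80.5, redlen 62.0, world [0.5269 0.0112], matx -11.9
clock 11.9 tcp [0.5454 0.1304 0.1783] bay xy -9.9 167.4 yaw deg [-1.7998e+02  2.0000e-02  8.2170e+01] F [-0.24  0.72 -0.73] w 0.042799008958322025
pics/a5.png [[4.0, 120.0], [3.0, 123.0], [3.0, 124.0], [3.0, 124.0], [3.0, 88.0], [2.0, 88.0]] mid of medians 62.250000000000085 width [118.5]
```

View pics/c5.png

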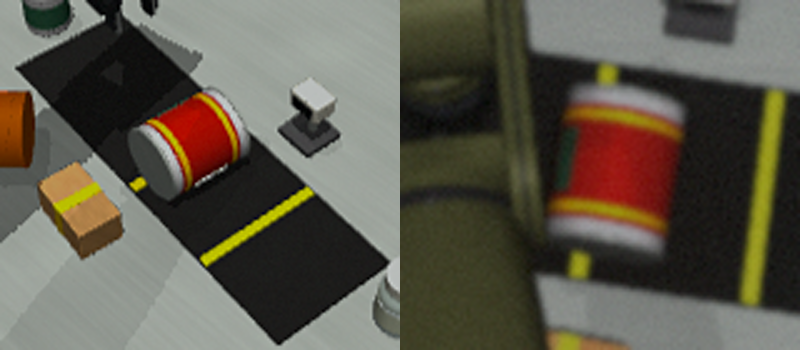

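Request:
send_rows --rows '[{"fingers":50,"tx":-30,"ty":0,"tz":10,"spin":0},{"fingers":50,"tx":-70,"ty":0,"tz":40,"spin":0},{"fingers":50,"tx":-92,"ty":0,"tz":65,"spin":0},{"fingers":50,"tx":-92,"ty":0,"tz":75,"spin":0},{"fingers":50,"tx":-92,"ty":0,"tz":77,"spin":0},{"fingers":50,"tx":-92,"ty":0,"tz":79,"spin":0},{"fingers":50,"tx":-92,"ty":0,"tz":80,"spin":0},{"fingers":50,"tx":-92,"ty":0,"tz":80,"spin":0}]'

```text
clock: 12.75
ee_pos: [0.5333, 0.0399, 0.1003]
tcp_rot: [-3.142, -0.001, 1.433]
wrist_force: [-4.7, 1.3, 6.1]
width: 0.0427
```

Request:
send_rows --rows '[{"fingers":50,"tx":-2,"ty":0,"tz":0,"spin":0},{"fingers":50,"tx":-6,"ty":0,"tz":-0.5,"spin":0},{"fingers":50,"tx":-12,"ty":0,"tz":-1,"spin":0},{"fingers":50,"tx":-18,"ty":0,"tz":-1.3,"spin":0},{"fingers":50,"tx":-25,"ty":0,"tz":-1.5,"spin":0},{"fingers":50,"tx":-32,"ty":0,"tz":-1.5,"spin":0},{"fingers":50,"tx":-39,"ty":0,"tz":-1.5,"spin":0},{"fingers":50,"tx":-46,"ty":0,"tz":-1.5,"spin":0},{"fingers":50,"tx":-53,"ty":0,"tz":-1.5,"spin":0},{"fingers":50,"tx":-60,"ty":0,"tz":-1.5,"spin":0}]'

```text
clock: 13.75
ee_pos: [0.5251, -0.02, 0.1019]
tcp_rot: [3.141, -0.0, 1.434]
wrist_force: [-4.2, 1.0, 5.4]
width: 0.0426
```

Request:
send_rows --rows '[{"fingers":50,"tx":-7,"ty":0,"tz":0,"spin":0},{"fingers":50,"tx":-13,"ty":0,"tz":0.2,"spin":0},{"fingers":50,"tx":-18,"ty":0,"tz":0.4,"spin":0},{"fingers":50,"tx":-20,"ty":0,"tz":0.6,"spin":0},{"fingers":50,"tx":-20,"ty":0,"tz":0.6,"spin":0},{"fingers":50,"tx":-20,"ty":0,"tz":0.6,"spin":0}]'

```text
clock: 14.35
ee_pos: [0.5223, -0.0403, 0.1001]
tcp_rot: [3.141, 0.0, 1.433]
wrist_force: [-3.9, -1.0, 5.9]
width: 0.0427
```

Request:
send_rows --rows '[{"fingers":50,"tx":0,"ty":0,"tz":-5,"spin":0},{"fingers":50,"tx":0,"ty":0,"tz":-25,"spin":0},{"fingers":50,"tx":20,"ty":0,"tz":-50,"spin":0},{"fingers":50,"tx":60,"ty":0,"tz":-80,"spin":0},{"fingers":50,"tx":100,"ty":0,"tz":-80,"spin":0},{"fingers":50,"tx":140,"ty":0,"tz":-80,"spin":0},{"fingers":50,"tx":160,"ty":0,"tz":-80,"spin":0},{"fingers":50,"tx":160,"ty":0,"tz":-80,"spin":0},{"fingers":50,"tx":160,"ty":0,"tz":-80,"spin":0}]'

```text
clock: 15.25
ee_pos: [0.5438, 0.1185, 0.179]
tcp_rot: [-3.141, 0.0, 1.434]
wrist_force: [-1.0, 0.1, -0.1]
width: 0.0431
```

```bash
python3 tin.py a6; python3 sil.py pics/a6.png:.01
python3 - <<'E'
from h import *
cv2.imwrite('pics/side6.png',imaging.camera('side')[:,:,::-1])
a=cv2.imread('pics/side6.png')[150:290,180:340]; b=cv2.imread('pics/a6.png')[150:250,200:320]
cv2.imwrite('pics/c6.png',np.hstack([cv2.resize(a,(400,350),interpolation=2),cv2.resize(b,(400,350),interpolation=2)]))
E
```

```text
tin bay x -13.1 y 13.6 mm, slope -0.030, width 90.9, redlen 62.3, world [ 0.5212 -0.0216], matx -13.0
clock 15.3 tcp [0.5438 0.1179 0.179 ] bay xy -9.8 154.8 yaw deg [-1.7998e+02  2.0000e-02  8.2120e+01] F [ 0.65  0.18 -0.74] w 0.042615639647406486
pics/a6.png [[-65.0, 80.0], [-65.0, 80.0], [-65.0, 80.0], [-65.0, 80.0], [-65.0, 80.0], [-65.0, 80.0]] mid of medians 7.500000000000064 width [145.]
```

View pics/c6.png

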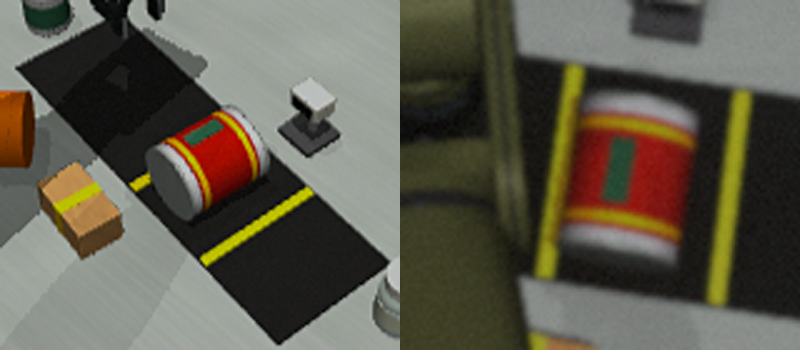

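Request:
send_rows --rows '[{"fingers":50,"tx":-35,"ty":-2,"tz":10,"spin":0},{"fingers":50,"tx":-75,"ty":-3,"tz":40,"spin":0},{"fingers":50,"tx":-115,"ty":-3,"tz":60,"spin":0},{"fingers":50,"tx":-133,"ty":-3,"tz":70,"spin":0},{"fingers":50,"tx":-133,"ty":-3,"tz":75,"spin":0},{"fingers":50,"tx":-133,"ty":-3,"tz":77,"spin":0},{"fingers":50,"tx":-133,"ty":-3,"tz":78.5,"spin":0},{"fingers":50,"tx":-133,"ty":-3,"tz":78.5,"spin":0}]'

```text
clock: 16.15
ee_pos: [0.5235, -0.0122, 0.1021]
tcp_rot: [3.14, -0.0, 1.434]
wrist_force: [-1.2, 0.6, 1.6]
width: 0.0421
```

Request:
send_rows --rows '[{"fingers":50,"tx":-2,"ty":0,"tz":0,"spin":0},{"fingers":50,"tx":-6,"ty":0,"tz":0,"spin":0},{"fingers":50,"tx":-11,"ty":0,"tz":0,"spin":0},{"fingers":50,"tx":-16,"ty":0,"tz":0,"spin":0},{"fingers":50,"tx":-21,"ty":0,"tz":0,"spin":0},{"fingers":50,"tx":-25,"ty":0,"tz":0,"spin":0},{"fingers":50,"tx":-26,"ty":0,"tz":0,"spin":0},{"fingers":50,"tx":-26,"ty":0,"tz":0,"spin":0},{"fingers":50,"tx":-26,"ty":0,"tz":0,"spin":0}]'

```text
clock: 17.05
ee_pos: [0.5194, -0.0387, 0.102]
tcp_rot: [3.141, 0.0, 1.434]
wrist_force: [-3.8, 0.5, 6.6]
width: 0.0426
```

Request:
send_rows --rows '[{"fingers":50,"tx":0,"ty":0,"tz":-5,"spin":0},{"fingers":50,"tx":0,"ty":0,"tz":-25,"spin":0},{"fingers":50,"tx":20,"ty":0,"tz":-50,"spin":0},{"fingers":50,"tx":60,"ty":0,"tz":-80,"spin":0},{"fingers":50,"tx":100,"ty":0,"tz":-90,"spin":0},{"fingers":50,"tx":140,"ty":0,"tz":-100,"spin":0},{"fingers":50,"tx":180,"ty":0,"tz":-100,"spin":0},{"fingers":50,"tx":180,"ty":0,"tz":-100,"spin":0},{"fingers":50,"tx":180,"ty":0,"tz":-100,"spin":0}]'

```text
clock: 17.95
ee_pos: [0.5438, 0.1404, 0.2008]
tcp_rot: [3.141, 0.0, 1.436]
wrist_force: [0.1, 0.1, 0.4]
width: 0.0427
```

```bash
python3 tin.py a7
python3 - <<'E'
from h import *
cv2.imwrite('pics/side7.png',imaging.camera('side')[:,:,::-1])
a=cv2.imread('pics/side7.png')[150:290,180:340]; b=cv2.imread('pics/a7.png')[150:250,200:320]
cv2.imwrite('pics/c7.png',np.hstack([cv2.resize(a,(400,350),interpolation=2),cv2.resize(b,(400,350),interpolation=2)]))
E
python3 tin.py a8
```

```text
tin bay x -13.4 y 0.8 mm, slope -0.037, width 90.8, redlen 62.3, world [ 0.5191 -0.0342], matx -13.3
clock 18.0 tcp [0.5437 0.1396 0.2006] bay xy -12.8 176.3 yaw deg [-1.7999e+02  3.0000e-02  8.2170e+01] F [-0.05  0.08  0.33] w 0.042441333070138455
tin bay x -14.1 y 1.0 mm, slope -0.006, width 90.3, redlen 63.7, world [ 0.5184 -0.0339], matx -14.0
clock 18.1 tcp [0.5437 0.1387 0.2006] bay xy -12.7 175.4 yaw deg [-1.7998e+02  2.0000e-02  8.2070e+01] F [ 0.07 -0.15 -0.59] w 0.04276827332084702
```

View pics/c7.png

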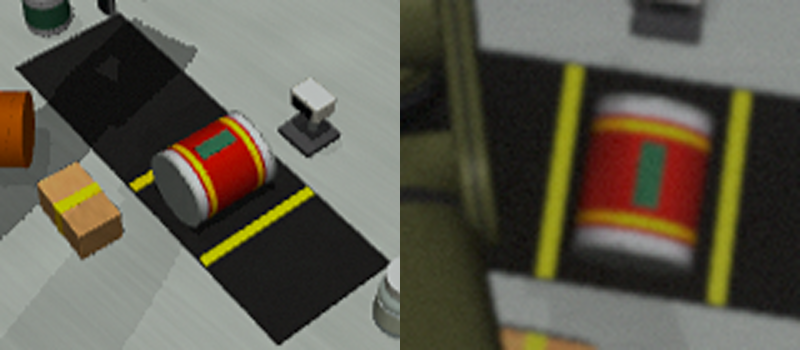

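View pics/a8.png

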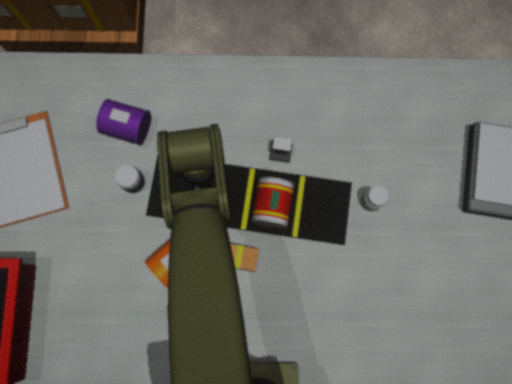

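The tin sits at (273,201), centred and parallel between the yellow lines at about (248,198) and (299,207). The jar, small tin, carton and reader are where they started, and the hand is well clear.

```bash
python3 -c "
from bench import ctrl
print(ctrl.hand_in())"
```

```text
the job is handed in; nothing more can be done
None
```

The tin is in the bay, lying still, and I handed the job in at about 18 s of the 48 s allowed. The hand-in gives no verdict.

**What I did:** I rolled the tin about 162 mm along the mat in five strokes, pressing down on its top with both half-open fingertips. Wrist readings between moves never passed 10 N upward. The tin moved half the finger travel, as rolling without slip should, which makes more than half a turn in all.

**Last checks:** these come from two top pictures, taken 0.1 s apart with the hand clear and no contact force:

| Check | Measured | Limit |
|---|---|---|
| Centre from the bay's middle, along the mat | 0.8 and 1.0 mm | 15 mm |
| Centre from the mat's long centre line | −13 and −14 mm | 30 mm |
| Axis angle to the yellow lines | −0.04 and −0.01 rad | 0.12 rad |

The jar, small tin, carton and reader looked unmoved in the pictures; I did not measure them.

**Checks that failed or disagreed:**
- **Angle:** the two final readings differ by 0.03 rad, which is noise in the picture measurement.
- **Position between strokes:** the tin's label hid one edge in three pictures, so my position reading was off there. I used the clear edge and the finger travel instead. The last pictures were not affected.

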